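# Clear the cube off the token jar and unscrew its cap

### The job

Take the green cube off the jar's orange cap and set it down in the dice tray beside its twin. Then grip the cap and unscrew it anticlockwise, with the jar staying braced down in its square well; stop turning where the threads let go (the white line on the cap points to the red dot on the jar), and lift the cap straight up. Finish while still holding the cap level about 3 cm above the jar's mouth, its line still towards the dot; do not put it down, and leave the other cube, the timer and the organiser undisturbed.

Things in the scene. Friction and masses are not known exactly. Their poses are not given: they have to be found in the camera images.
- tray: Dark wooden dice tray, fixed, 150 mm (its x) by 270 mm (y), rim 32 mm high; origin under its centre. Its -y end has a 69 mm square well (centre y = -90.5 mm, floor 10 mm up) where the jar stands. The rest is the dice area with grey felt floor 10 mm up: x -67 to 67, y -48 to 127 mm. Clear floor for the cube is about x = 0, y = 25 mm.
- cube_mid (a point): Centre of the green acrylic cube (30 mm edges, 32 g) that lies on the cap at the start. Its axes are normal to its faces.
- twin_mid (a point): Centre of the other green acrylic cube (30 mm), which lies in the dice area at its +y end and stays there.
- jar: Blue square jar, 66 mm square and high, about 0.45 kg, loose, kept from turning by the well (1.5 mm play a side); origin under its centre, axes along its sides. Its round neck's rim is 100 mm up. The red dot is on its shoulder at the +x +y corner (45 degrees anticlockwise of its x axis from above). Only its weight holds it down: lifting an unreleased cap pulls it out.
- jar_mouth (a point): Centre of the jar's mouth, at the rim, 100 mm above the jar's underside.
- cap: Orange screw cap, 60 mm diameter, 28 mm high; origin at the centre of its underside, which lies 80 mm above the jar's underside when screwed on. Its x axis runs along the white line on its top; at the start the line is 60 to 80 degrees clockwise (from above) of the red dot. A sprung seal pushes it up with 9 N, so it turns stiffly (0.2 to 0.5 N m).
- cap_mid (a point): Centre of the cap, half-way up (14 mm above its underside); axes as the cap's. Turned anticlockwise, its threads are free when the white line is within 16 degrees of the red dot (a loose cap then pops up 3 mm); some 16 degrees beyond the dot it meets a stop.
- cap_line (a point): Point on the white line, 25 mm out from the centre of the cap's top.
- timer: White plastic turning knob timer, 74 mm diameter, 44 mm high, loose; origin under its centre. Leave alone.
- organiser: Clear tackle-style organiser box with blue latches, shut, 134 x 214 x 46 mm, loose; origin under its centre. Leave alone.
Mind the look-alikes: they are no part of the job. Leave any black or yellow look-alike of the part that bears cube_mid alone.

How it is judged (in metres and radians):
On the way, in this order (a step that is already met when the one before it is completed fails the run):
1. the cube from the cap lies in the dice area of the tray, let go (x of cube_mid in the frame of tray between -0.065 and 0.065 m and y of cube_mid in the frame of tray between -0.045 and 0.125 m and z of cube_mid in the frame of tray below 0.033 m and contact force between cube and the fingers below 0.05 N), for 0.2 s.
2. the cap is turned until its threads let go (y of cap_line in the frame of jar above 0.009 m and angle between the x axis of cap and the x axis of jar, either way round above 0.4 rad), for 0.1 s.
At the end, for the whole second after the job is handed in: The cube lies on the floor of the dice area. The cap is held still in the gripper, touching no jar: underside 8 to 60 mm above the rim, centred within 20 mm, level within 0.2 rad, line within 27 degrees of the dot's direction. The jar is upright (0.1 rad) within 8 mm of its start (x of cube_mid in the frame of tray between -0.065 and 0.065 m and y of cube_mid in the frame of tray between -0.045 and 0.125 m and z of cube_mid in the frame of tray below 0.033 m and distance of jar from where it was at the start of the episode below 0.008 m and angle between jar's own z axis and vertical below 0.1 rad and z of cap in the frame of jar_mouth between 0.008 and 0.06 m and horizontal distance between cap_mid and jar_mouth below 0.02 m and angle between cap's own z axis and vertical below 0.2 rad and y of cap_line in the frame of jar above 0 m and angle between the x axis of cap and the x axis of jar, either way round between 0.3 and 1.3 rad and contact force between cap and the fingers above 1 N and contact force between cap and jar below 0.05 N and linear speed of cap below 0.03 m/s); the arm keeps its last pose, push and grip.
It fails at once if the jar is pulled out of its well (moved over 12 mm) (distance of jar from where it was at the start of the episode above 0.012 m).
It fails at once if the cube is dropped from a height or thrown (linear speed of cube above 0.8 m/s and contact force between cube and the fingers below 0.01 N).
It fails at once if the other cube is shoved (over 20 mm) (distance of twin_mid from where it was at the start of the episode above 0.02 m).
It fails at once if the timer is disturbed (over 15 mm) (distance of timer from where it was at the start of the episode above 0.015 m).
It fails at once if the organiser is disturbed (over 15 mm) (distance of organiser from where it was at the start of the episode above 0.015 m).
It also fails if it takes over 48 s, if anything falls off the work surface, if the arm or the gripper's body presses on something with over 40 N, if the wrist force passes 120 N, or if a joint passes its speed limit or range.

### The arm

A 6-joint arm with a two-finger parallel gripper is mounted at the origin on the work surface. World frame = base frame: x ahead of the robot, y to its left, z up, the work surface at z = 0. Lengths are in m, angles in degrees, forces in N, time in s.
With the tool pointing down it reaches from about 0.275 to 0.825 m from the base axis. Payload 5.2 kg.
Tool frame: the origin (TCP) lies between the finger pads; the fingertips stand 25 mm ahead of it and the grasp point (between the pads) lies 6 mm ahead of it; z points along the fingers, y is the direction in which the jaws open and shut (so a half turn about z gives the same grasp; the last joint's range is limited). The gripper opens to 93 mm and grips with 3 to 60 N. Pads are 15 mm wide; open, the fingers measure 128 mm over their backs; the gripper's body (75 mm by 188 mm) begins 65 mm behind the grasp point.
Start: joints at [-11.62, 14.817, 87.949, -0, 77.235, -11.62], TCP at [0.55, 0, 0.244] pointing down, gripper open.
Joint ranges: [-179.93, 179.93], [-52.35, 119.4], [10.71, 147.94], [-69.91, 249.91], [12.55, 155.21], [-178.61, 178.61]. Speed limits (degrees/s): [147.25, 147.25, 180, 180, 180, 180].

### API

Orientations are given as [roll, pitch, yaw] about the fixed x, y, z axes, in that order (R = Rz(yaw) Ry(pitch) Rx(roll)).
In Python, from cell import robot gives the robot as it stands.
- The arm moves only by the tool apply_moves, never from a script. Its arguments are lists of equal length, an entry for each row: "turn": the turn, a rotation vector about the world's x, y, z in rad, a list of three; "translation": the shift along the world's x, y, z in m, a list of three; "grip": the finger opening in m, from 0 to 0.093. In form: {"turn": [[rx, ry, rz], ...], "translation": [[dx, dy, dz], ...], "grip": [grip, ...]}. A call has 1 to 8 rows; each row shifts and turns the pose as measured when the row begins; what a row does not reach is not made up. A row lasts 1/12 s, in which the tool goes at most 41.7 mm and 7.16 degrees, less where a joint would pass 70% of its speed; a pose out of reach is approached as far as the arm can. A call with a gripper value outside its range is refused whole. The fingers move at their own pace and stop on an object; "newtons" is the grip in N (left out, the last holds). Time passes only in rows, so rows that do not move let the fingers close. It gives the time, the measured TCP pose, the force and the opening at its end, in the units of the state.
- robot.get_state(): the state, without advancing time (a new reading comes with each control period).
- robot.read_camera(name): name is "scene" or "side" or "wrist"; returns a dict with "image" (384x512x3 uint8, blue, green, red), "intrinsics" (3x3 intrinsics, pixels), "k1" (the pictures are not rectified: a ray, as slopes to the right and down, at radius r is drawn at 1 + k1 r^2 times it, then the intrinsics apply), "T" (4x4, takes a point from camera to world coordinates). Camera axes: x right, y down, z forward; pixel columns grow to the right and rows downward; lengths in m; the calibration is good to about 2 mm. A picture is of the moment at which its call begins. There is no depth.
- robot.sign_off(): hands the job in, once; it reports no verdict.
The state is a dict: "time_s": time; "q": joint angles; "qd": joint speeds; "joint_torque": joint torques, N m; "tool_pos": TCP position; "orientation": TCP orientation; "ft_force": force on the tool from outside, world axes, zero at the start; "ft_torque": the same for the moment, N m; "width": finger opening in m.
Only numpy, scipy, OpenCV 4.12 (cv2) and the standard library are available. Lean on these libraries where they do the work, as an engineer would, in place of code of your own. Each camera call takes 0.05 s, during which the arm holds its last target.

## Working session

There is one attempt and no reset: what is moved stays moved. The work goes in short steps, Python scripts to look and compute and a tool call to move; the robot and the scene stay as the last step left them, time stands still between calls to the robot, and variables do not carry over. Pictures are saved under pics/ and viewed, and the job is handed in when it is done.

Besides the shell and the picture viewer there is one more tool, called after "Emit:" by a JSON object that holds its "fn" and its "kwargs", one argument or row to a line. apply_moves: Moves the arm, as the interface text tells. Its arguments: {"type":"object","properties":{"turn":{"type":"array","items":{"type":"array","items":{"type":"number"}}},"translation":{"type":"array","items":{"type":"array","items":{"type":"number"}}},"grip":{"type":"array","items":{"type":"number"}},"newtons":{"type":"number"}},"required":["turn","translation","grip"]}

```bash
mkdir -p pics; ls; python3 - <<'E'
from cell import robot
import cv2,pickle,json
s=robot.get_state();print({k:s[k] for k in('time_s','tool_pos','orientation','width','ft_force')})
d={}
for n in("scene","side","wrist"):
    c=robot.read_camera(n);cv2.imwrite(f"pics/{n}0.png",c["image"]);d[n]=c
    print(n,c["intrinsics"],c["k1"],c["T"])
pickle.dump(d,open("c0.pkl","wb"))
E
```

```text
pics
{'time_s': 0.0, 'tool_pos': array([5.49483418e-01, 1.18901488e-04, 2.42810065e-01]), 'orientation': array([-1.79895057e+02, -2.03507707e-02,  8.99999139e+01]), 'width': 0.09288475780293967, 'ft_force': array([-0.05812585, -0.83575435, -0.56294816])}
scene [[460.54181801   0.         263.59910002]
 [  0.         460.54181801 195.62650796]
 [  0.           0.           1.        ]] -0.08602608519667362 [[-0.0949078   0.53188031 -0.84148431  1.73843995]
 [ 0.99542928  0.05973467 -0.07451394  0.09372084]
 [ 0.01063329 -0.84471007 -0.53511852  0.88287021]
 [ 0.          0.          0.          1.        ]]
side [[447.5756133    0.         253.27159711]
 [  0.         447.5756133  191.76855401]
 [  0.           0.           1.        ]] 0.01357704990414347 [[ 0.95258543 -0.18974329  0.23786231  0.2475549 ]
 [-0.30337542 -0.53233887  0.7903029  -0.95903863]
 [-0.02333132 -0.82499261 -0.56466171  0.7765344 ]
 [ 0.          0.          0.          1.        ]]
wrist [[304.45104739   0.         254.17686002]
 [  0.         304.45104739 192.71019822]
 [  0.           0.           1.        ]] -0.0508342867926175 [[ 0.99999681 -0.00119157 -0.0022264   0.54984114]
 [-0.00172816 -0.96579112 -0.25931551  0.07288685]
 [-0.00184124  0.25931853 -0.9657901   0.38331392]
 [ 0.          0.          0.          1.        ]]
```

View pics/scene0.png

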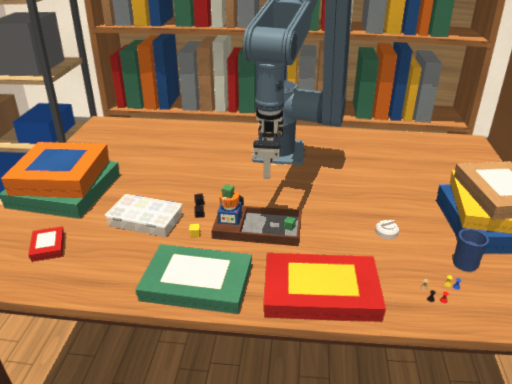

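View pics/side0.png

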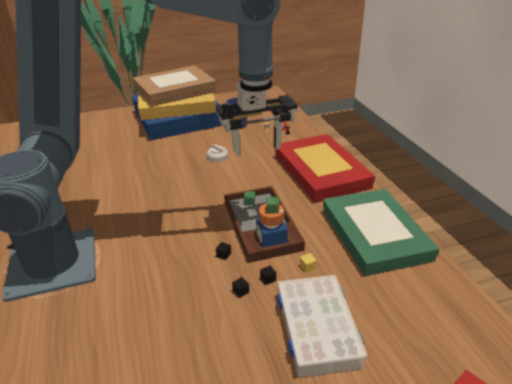

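View pics/wrist0.png

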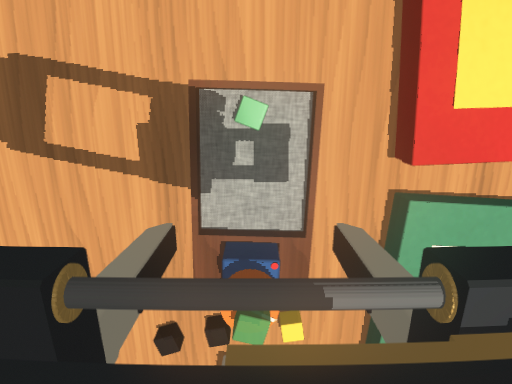

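```bash
cat > h.py <<'E'
import numpy as np,cv2
def ray(c,u,v):
    K=c["intrinsics"];k=c["k1"]
    d=np.array([(u-K[0,2])/K[0,0],(v-K[1,2])/K[1,1]]);p=d.copy()
    for _ in range(30): p=d/(1+k*(p@p))
    T=c["T"];return T[:3,3],T[:3,:3]@np.array([p[0],p[1],1])
def onz(c,u,v,z):
    o,d=ray(c,u,v);return o+d*(z-o[2])/d[2]
def proj(c,P):
    T=c["T"];q=T[:3,:3].T@(np.asarray(P,float)-T[:3,3]);p=q[:2]/q[2];p=p*(1+c["k1"]*(p@p));K=c["intrinsics"]
    return K[0,0]*p[0]+K[0,2],K[1,1]*p[1]+K[1,2]
def tri(obs):
    A=np.zeros((3,3));b=np.zeros(3)
    for c,u,v in obs:
        o,d=ray(c,u,v);d=d/np.linalg.norm(d);M=np.eye(3)-np.outer(d,d);A+=M;b+=M@o
    return np.linalg.solve(A,b)
def crop(c,x0,y0,x1,y1,s,fn):
    cv2.imwrite(fn,cv2.resize(c["image"][y0:y1,x0:x1],None,fx=s,fy=s,interpolation=cv2.INTER_CUBIC))
E
python3 - <<'E'
import pickle;from h import *
d=pickle.load(open("c0.pkl","rb"))
crop(d["scene"],185,170,315,255,6,"pics/s_c.png")
crop(d["side"],205,180,325,300,5,"pics/d_c.png")
crop(d["wrist"],170,70,350,350,2,"pics/w_c.png")
E
```

```text
(no output)
```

View pics/s_c.png

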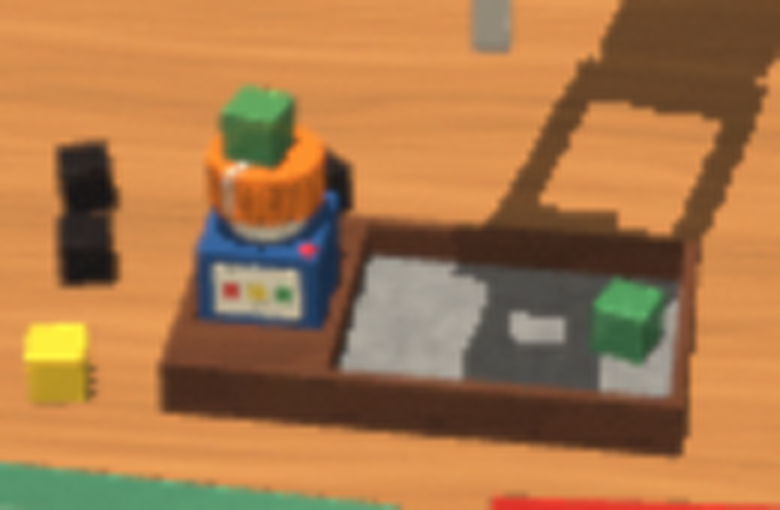

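View pics/d_c.png

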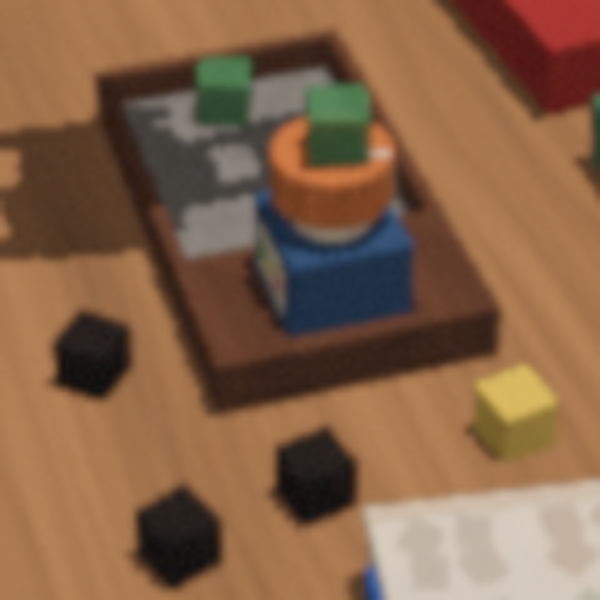

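View pics/w_c.png

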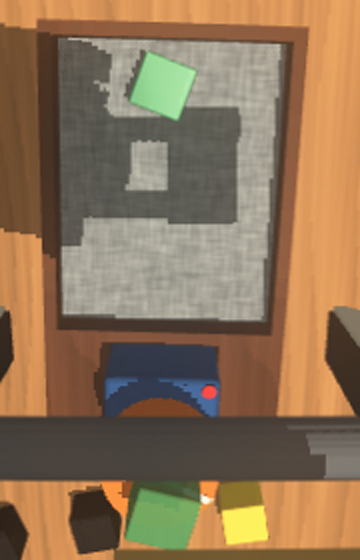

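```bash
python3 - <<'E'
import pickle;from h import *
np.set_printoptions(precision=4,suppress=True)
d=pickle.load(open("c0.pkl","rb"));S,D,W=d["scene"],d["side"],d["wrist"]
print("tri top",tri([(S,228.2,187.8),(D,273,200.6)]))
print(onz(S,228.2,187.8,.148),onz(D,273,200.6,.148))
for n,x,y in [("TL",188,80),("TR",324,84)]: print(n,onz(W,x,y,.032))
# inner felt corners at rim z .032 top: left (56,34) right(293,40), floor
for n,x,y in [("itl",56,34),("itr",293,40),("ibl",58,320),("ibr",272,322)]: print(n,onz(W,170+x/2,70+y/2,.010),onz(W,170+x/2,70+y/2,.032))
for n,x,y in [("-y+x near",163,370),("+y+x",688,412),("+y-x",695,235)]: print("scene rim",n,onz(S,185+x/6,170+y/6,.032))
for n,x,y in [("-y-x",215,365),("-y+x",497,312),("+y-x",98,78),("+y+x",335,33)]: print("side rim",n,onz(D,205+x/5,180+y/5,.032))
for n,x,y in [("jar+y-x",108,345),("jar+y+x",218,345)]: print("jar", onz(W,170+x/2,70+y/2,.076))
print("dot W",onz(W,170+209/2,70+392/2,.076),"dot S",onz(S,185+307/6,170+249/6,.076))
print("twin top W",onz(W,170+163/2,70+86/2,.04))
for x,y in[(147,51),(197,69),(180,121),(129,103)]:print("tw",onz(W,170+x/2,70+y/2,.04))
for x,y in[(137,482),(202,497),(190,551),(125,540)]:print("cube",onz(W,170+x/2,70+y/2,.148))
E
```

```text
tri top [ 0.5472 -0.1228  0.144 ]
[ 0.5504 -0.1206  0.148 ] [ 0.5458 -0.1313  0.148 ]
TL [0.4767 0.1066 0.032 ]
TR [0.626  0.1022 0.032 ]
itl [0.4835 0.1008 0.01  ] [0.4874 0.0992 0.032 ]
itr [0.6223 0.0972 0.01  ] [0.618  0.0958 0.032 ]
ibl [ 0.4762 -0.0781  0.01  ] [ 0.4806 -0.0692  0.032 ]
ibr [ 0.6171 -0.0796  0.01  ] [ 0.6132 -0.0706  0.032 ]
scene rim -y+x near [ 0.624  -0.1621  0.032 ]
scene rim +y+x [0.6298 0.1064 0.032 ]
scene rim +y-x [0.47   0.1056 0.032 ]
side rim -y-x [ 0.4682 -0.1663  0.032 ]
side rim -y+x [ 0.614  -0.1752  0.032 ]
side rim +y-x [0.4763 0.0923 0.032 ]
side rim +y+x [0.6223 0.0903 0.032 ]
jar [ 0.516  -0.0661  0.076 ]
jar [ 0.5762 -0.0661  0.076 ]
dot W [ 0.5718 -0.0947  0.076 ] dot S [ 0.5707 -0.0945  0.076 ]
twin top W [0.5463 0.071  0.04  ]
tw [0.5377 0.0895 0.04  ]
tw [0.5648 0.08   0.04  ]
tw [0.5556 0.0521 0.04  ]
tw [0.5275 0.062  0.04  ]
cube [ 0.535  -0.1007  0.148 ]
cube [ 0.5644 -0.1087  0.148 ]
cube [ 0.5592 -0.1389  0.148 ]
cube [ 0.5288 -0.1326  0.148 ]
```

Candidates for the cube to take:
- Green on the cap: scene (228,190), side (272,204), wrist (252,328). This is the target.
- Green twin in the tray: scene (290,223), side (250,197), wrist (252,112). Leave it alone.
- Black look-alikes: side (223,251), (241,287) and (268,275). Yellow: side (308,262). Leave these alone too.

The crops show the target sitting on the orange cap, yawed about -15°. The red dot is at scene (236,211).

Emit:
{"fn": "apply_moves", "kwargs": {
  "turn": [
    [0,0,-0.09],
    [0,0,-0.09],
    [0,0,-0.08],
    [0,0,0]
  ],
  "translation": [
    [0,-0.03,0],
    [0,-0.03,0],
    [-0.0025,-0.03,0],
    [0,-0.03,0]
  ],
  "grip": [0.093,0.093,0.093,0.093],
  "newtons": 20
}}

```text
time_s: 0.48
tool_pos: [0.546, -0.1167, 0.2419]
orientation: [-179.8, -0.2, 75.0]
ft_force: [0.1, 0.2, -0.4]
width: 0.093
```

```bash
python3 - <<'E'
from cell import robot
import pickle;from h import *
d={n:robot.read_camera(n) for n in("scene","side","wrist")};pickle.dump(d,open("c1.pkl","wb"))
s=robot.get_state();print(s["tool_pos"],s["orientation"],s["q"])
cv2.imwrite("pics/w1.png",d["wrist"]["image"])
crop(d["side"],205,140,325,300,4,"pics/d1.png")
E
```

```text
[ 0.54628795 -0.1179041   0.24163005] [-179.76568991   -0.19391208   74.97259727] [-23.71190275  15.94227456  86.71563801   0.16003942  77.60303834
  -8.71961032]
```

View pics/w1.png

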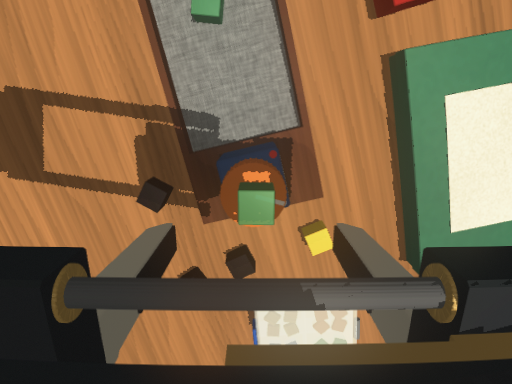

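View pics/d1.png

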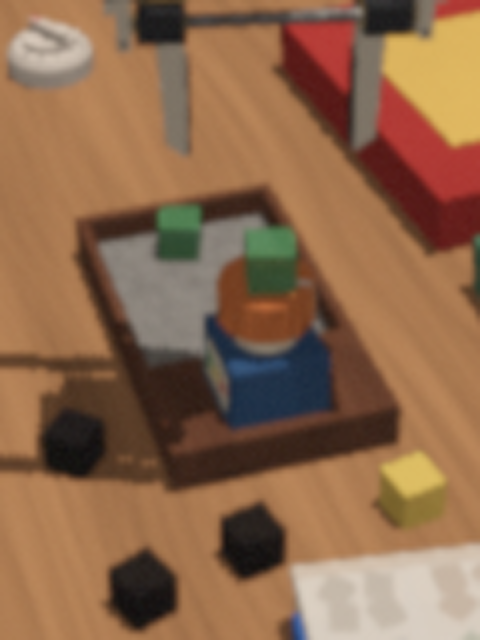

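```bash
python3 - <<'E'
import pickle;from h import *
np.set_printoptions(precision=4,suppress=True)
d=pickle.load(open("c1.pkl","rb"));W=d["wrist"]
crop(W,200,120,340,260,5,"pics/w1c.png")
print(proj(W,[.5463,-.1179,.148]),proj(W,[.547,-.121,.148]))
print([onz(W,u,v,.148) for u,v in((238,184),(274,184),(274,224),(238,224))])
E
```

```text
(np.float64(254.2516698460796), np.float64(202.35417348983367)) (np.float64(256.0982609254333), np.float64(205.6977065446581))
[array([ 0.5379, -0.0999,  0.148 ]), array([ 0.5653, -0.1074,  0.148 ]), array([ 0.5571, -0.14  ,  0.148 ]), array([ 0.5286, -0.1323,  0.148 ])]
```

View pics/w1c.png

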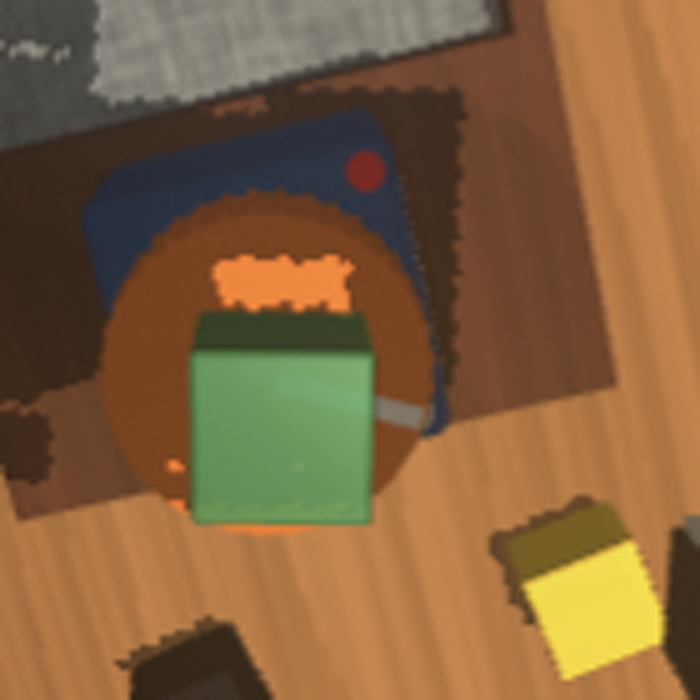

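Emit:
{"fn": "apply_moves", "kwargs": {
  "turn": [
    [0,0,0],
    [0,0,0],
    [0,0,0],
    [0,0,0],
    [0,0,0]
  ],
  "translation": [
    [0.0007,-0.002,-0.03],
    [0,0,-0.03],
    [0,0,-0.02],
    [0,0,-0.01],
    [0,0,0]
  ],
  "grip": [0.093,0.093,0.08,0.06,0.05]
}}

```text
time_s: 1.05
tool_pos: [0.5473, -0.116, 0.1496]
orientation: [-179.9, -0.3, 75.1]
ft_force: [0.6, -0.3, -0.1]
width: 0.0777
```

```bash
python3 - <<'E'
from cell import robot
import pickle;from h import *
np.set_printoptions(precision=4,suppress=True)
W=pickle.load(open("c1.pkl","rb"))["wrist"]
f=lambda x,y,z:onz(W,200+x/5,120+y/5,z)
print("cap",f(268,362,.118),[f(*p,.118) for p in((102,365),(437,365),(268,190),(268,533))])
print("line",f(429,416,.118),"dot",f(366,171,.076))
d={n:robot.read_camera(n) for n in("side","wrist")}
s=robot.get_state();print(s["tool_pos"],s["orientation"],s["width"])
crop(d["side"],205,100,325,300,3,"pics/d2.png")
cv2.imwrite("pics/w2.png",d["wrist"]["image"])
E
```

```text
cap [ 0.5457 -0.1174  0.118 ] [array([ 0.5167, -0.1102,  0.118 ]), array([ 0.5749, -0.1259,  0.118 ]), array([ 0.5538, -0.0875,  0.118 ]), array([ 0.5371, -0.1491,  0.118 ])]
line [ 0.5712 -0.1348  0.118 ] dot [ 0.572  -0.0949  0.076 ]
[ 0.5485 -0.1166  0.1518] [179.8756  -0.2889  75.0844] 0.06962992629199297
```

View pics/d2.png

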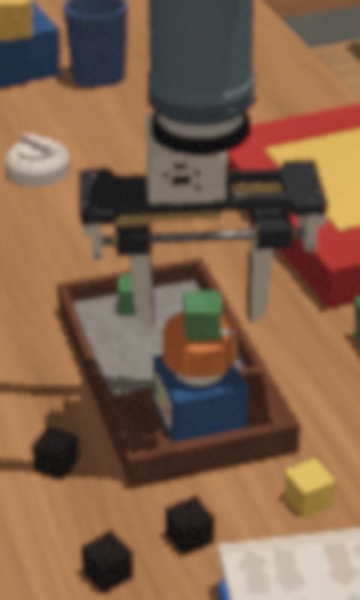

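View pics/w2.png

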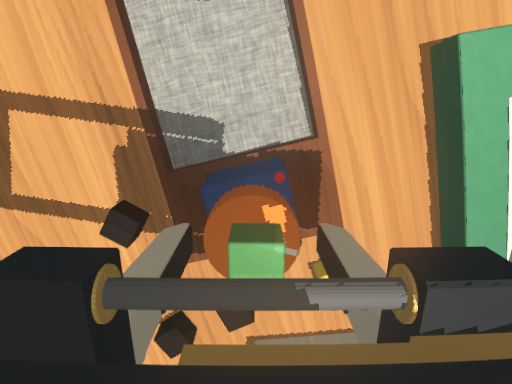

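Emit:
{"fn": "apply_moves", "kwargs": {
  "turn": [
    [0,0,0],
    [0,0,0],
    [0,0,0],
    [0,0,0],
    [0,0,0],
    [0,0,0]
  ],
  "translation": [
    [0,-0.004,-0.001],
    [0,0,0],
    [0,0,0],
    [0,0,0],
    [0,0,0],
    [0,0,0]
  ],
  "grip": [0.05,0.03,0.02,0.015,0.015,0.015]
}}

```text
time_s: 1.65
tool_pos: [0.5515, -0.1208, 0.1561]
orientation: [179.4, -0.2, 75.2]
ft_force: [-0.2, 0.4, -0.6]
width: 0.0298
```

Emit:
{"fn": "apply_moves", "kwargs": {
  "turn": [
    [0,0,0],
    [0,0,0],
    [0,0,0],
    [0,0,0]
  ],
  "translation": [
    [0,0,0.005],
    [0,0,0.02],
    [0,0,0.03],
    [0,0,0]
  ],
  "grip": [0.015,0.015,0.015,0.015]
}}

```text
time_s: 1.98
tool_pos: [0.5503, -0.1204, 0.2127]
orientation: [179.6, -0.3, 75.2]
ft_force: [0.8, 0.2, 1.2]
width: 0.0295
```

```bash
python3 - <<'E'
from cell import robot
import pickle;from h import *
d={n:robot.read_camera(n) for n in("side","wrist")};pickle.dump(d,open("c3.pkl","wb"))
for i in range(3):
  s=robot.get_state();print(s["tool_pos"],s["orientation"],s["width"],s["ft_force"])
crop(d["side"],205,100,325,300,3,"pics/d3.png")
cv2.imwrite("pics/w3.png",d["wrist"]["image"])
E
```

```text
[ 0.54831779 -0.11959602  0.20835056] [179.90886718  -0.31327466  75.16301404] 0.02986690208777335 [-0.35823491  0.34084805 -0.08344274]
[ 0.54831779 -0.11959602  0.20835056] [179.90886718  -0.31327466  75.16301404] 0.02986690208777335 [-0.35823491  0.34084805 -0.08344274]
[ 0.54831779 -0.11959602  0.20835056] [179.90886718  -0.31327466  75.16301404] 0.02986690208777335 [-0.35823491  0.34084805 -0.08344274]
```

View pics/d3.png

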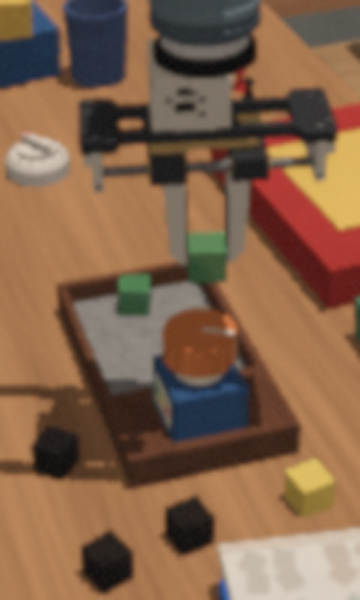

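View pics/w3.png

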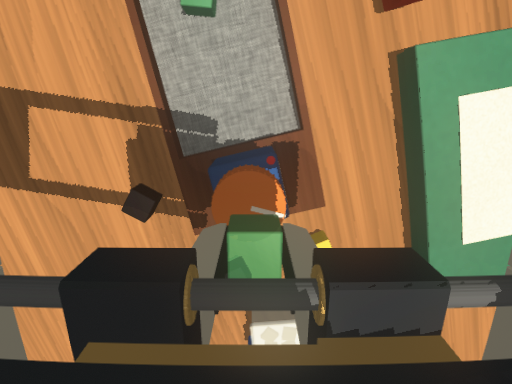

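Emit:
{"fn": "apply_moves", "kwargs": {
  "turn": [
    [0,0,0.06],
    [0,0,0.06],
    [0,0,0.06],
    [0,0,0.05],
    [0,0,0],
    [0,0,0],
    [0,0,0],
    [0,0,0]
  ],
  "translation": [
    [0,0.03,0],
    [0,0.03,0],
    [0,0.03,0],
    [0,0.03,0],
    [0,0,-0.03],
    [0,0,-0.03],
    [0,0,-0.03],
    [0,0,-0.03]
  ],
  "grip": [0.015,0.015,0.015,0.015,0.015,0.015,0.015,0.015]
}}

```text
time_s: 2.75
tool_pos: [0.5483, 0.0054, 0.0849]
orientation: [179.5, -0.3, 88.9]
ft_force: [0.4, 0.1, -1.5]
width: 0.03
```

```bash
python3 - <<'E'
from cell import robot
import pickle;from h import *
d={n:robot.read_camera(n) for n in("side",)}
s=robot.get_state();print(s["tool_pos"],s["orientation"],s["width"],s["ft_force"])
crop(d["side"],205,100,325,300,3,"pics/d4.png")
E
```

```text
[0.54404199 0.00597158 0.07861258] [-179.87064992   -0.36437734   88.87827874] 0.029789418500824685 [-2.86126743 -0.61567724 -3.89819026]
```

View pics/d4.png

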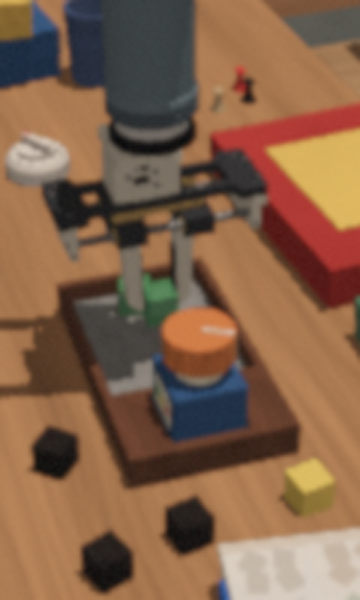

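Emit:
{"fn": "apply_moves", "kwargs": {
  "turn": [
    [0,0,0],
    [0,0,0],
    [0,0,0]
  ],
  "translation": [
    [0,-0.003,-0.01],
    [0,0,-0.01],
    [0,0,0]
  ],
  "grip": [0.015,0.015,0.015]
}}

```text
time_s: 3.05
tool_pos: [0.5397, 0.0039, 0.0536]
orientation: [-179.2, -0.5, 88.9]
ft_force: [0.5, 0.4, -0.9]
width: 0.03
```

```bash
python3 - <<'E'
from cell import robot
import pickle;from h import *
d={n:robot.read_camera(n) for n in("side","scene")}
s=robot.get_state();print(s["tool_pos"],s["orientation"],s["width"],s["ft_force"])
crop(d["side"],215,160,315,260,6,"pics/d5.png")
crop(d["scene"],205,170,315,250,6,"pics/s5.png")
E
```

```text
[0.54116399 0.00368889 0.05549486] [-179.42800563   -0.44760499   88.88987205] 0.029764508619739324 [0.15017737 0.40112559 0.72370353]
```

View pics/d5.png

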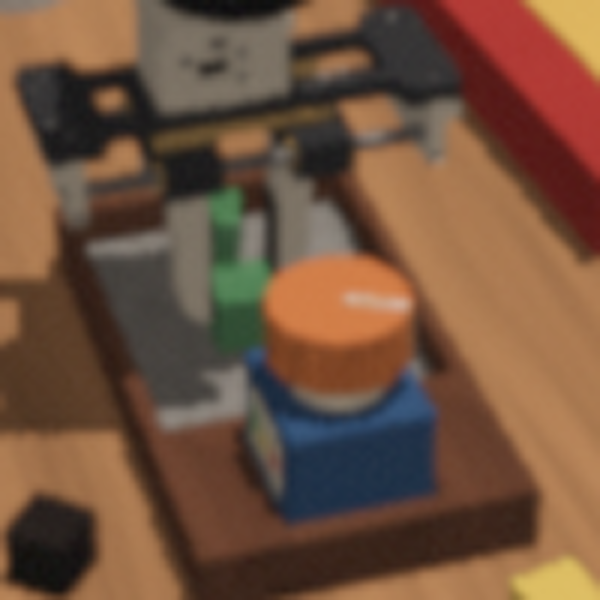

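View pics/s5.png

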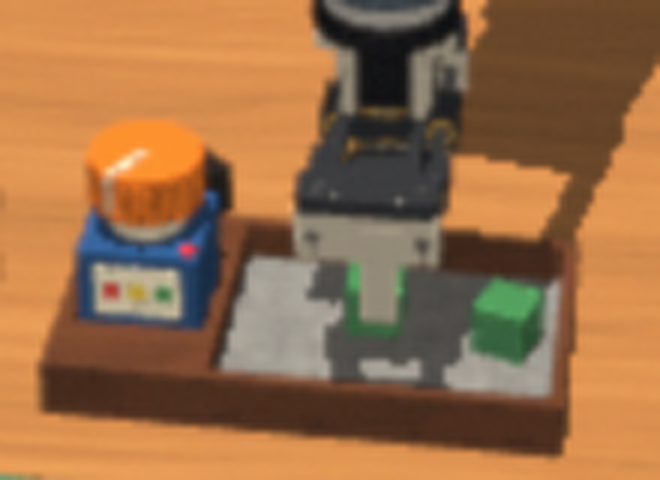

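Emit:
{"fn": "apply_moves", "kwargs": {
  "turn": [
    [-0.01,0,0],
    [0,0,0],
    [0,0,0]
  ],
  "translation": [
    [0.002,0,-0.005],
    [0,0,0],
    [0,0,0]
  ],
  "grip": [0.015,0.015,0.015]
}}

```text
time_s: 3.4
tool_pos: [0.5458, 0.0031, 0.0532]
orientation: [-179.8, 0.2, 88.9]
ft_force: [-0.0, 0.6, -0.5]
width: 0.0298
```

Emit:
{"fn": "apply_moves", "kwargs": {
  "turn": [
    [0,0,0],
    [0,0,0]
  ],
  "translation": [
    [0,0,-0.004],
    [0,0,0]
  ],
  "grip": [0.015,0.015]
}}

```text
time_s: 3.57
tool_pos: [0.547, 0.0031, 0.0504]
orientation: [-179.9, 0.3, 88.9]
ft_force: [0.3, 1.2, -0.6]
width: 0.0298
```

```bash
python3 - <<'E'
from cell import robot
from h import *
a=[]
for i in range(4):
  robot.read_camera("side");s=robot.get_state();a.append(np.r_[s["tool_pos"],s["ft_force"]])
print(np.round(a,4))
E
```

```text
[[ 0.5473  0.003   0.0508  0.5852  0.1155 -0.4747]
 [ 0.5472  0.003   0.0507  0.2577 -0.4184  0.3483]
 [ 0.5471  0.003   0.0507 -0.1756 -0.0909 -1.1072]
 [ 0.547   0.003   0.0506 -0.0605 -0.0866 -0.7806]]
```

Emit:
{"fn": "apply_moves", "kwargs": {
  "turn": [
    [0,0,0],
    [0,0,0],
    [0,0,0]
  ],
  "translation": [
    [0,0,-0.003],
    [0,0,0],
    [0,0,0]
  ],
  "grip": [0.015,0.015,0.015]
}}

```text
time_s: 4.02
tool_pos: [0.5475, 0.0028, 0.048]
orientation: [180.0, 0.3, 88.9]
ft_force: [0.0, -0.1, 0.1]
width: 0.0299
```

Emit:
{"fn": "apply_moves", "kwargs": {
  "turn": [
    [0,0,0],
    [0,0,0],
    [0,0,0]
  ],
  "translation": [
    [0,0,-0.002],
    [0,0,0],
    [0,0,0]
  ],
  "grip": [0.015,0.015,0.015]
}}

```text
time_s: 4.27
tool_pos: [0.5477, 0.0026, 0.0479]
orientation: [179.9, 0.3, 88.9]
ft_force: [0.2, -0.4, 0.3]
width: 0.0297
```

```bash
python3 - <<'E'
from cell import robot
from h import *
a=[]
for i in range(3):
  c=robot.read_camera("side");s=robot.get_state();a.append(np.r_[s["tool_pos"],s["ft_force"]])
print(np.round(a,4))
crop(c,225,170,275,230,10,"pics/d6.png")
E
```

```text
[[ 0.5477  0.0026  0.0478 -0.184   0.229  -0.2723]
 [ 0.5476  0.0027  0.0477 -0.3558  0.2636 -1.679 ]
 [ 0.5475  0.0027  0.0475 -0.321   0.052  -0.6951]]
```

View pics/d6.png

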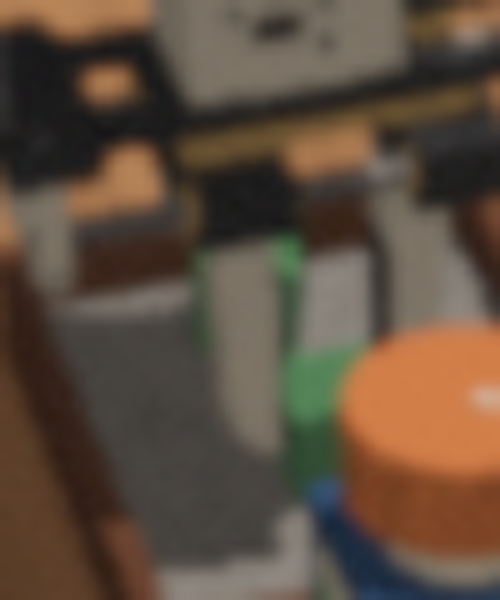

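Emit:
{"fn": "apply_moves", "kwargs": {
  "turn": [
    [0,0,0],
    [0,0,0],
    [0,0,0],
    [0,0,0]
  ],
  "translation": [
    [0,0,-0.003],
    [0,0,-0.002],
    [0,0,0],
    [0,0,0]
  ],
  "grip": [0.015,0.015,0.015,0.015]
}}

```text
time_s: 4.75
tool_pos: [0.5478, 0.0027, 0.0464]
orientation: [179.9, 0.3, 88.9]
ft_force: [0.9, 0.1, -1.1]
width: 0.0299
```

```bash
python3 - <<'E'
from cell import robot
from h import *
a=[]
for i in range(3):
  c=robot.read_camera("scene");s=robot.get_state();a.append(np.r_[s["tool_pos"],s["ft_force"]])
print(np.round(a,4))
crop(c,205,170,315,250,6,"pics/s6.png")
E
```

```text
[[ 0.5478  0.0026  0.0463  0.0246 -0.1057 -0.3361]
 [ 0.5477  0.0027  0.046  -0.3766 -0.3389  0.1803]
 [ 0.5476  0.0027  0.0459 -0.0398 -0.2247 -0.2628]]
```

View pics/s6.png

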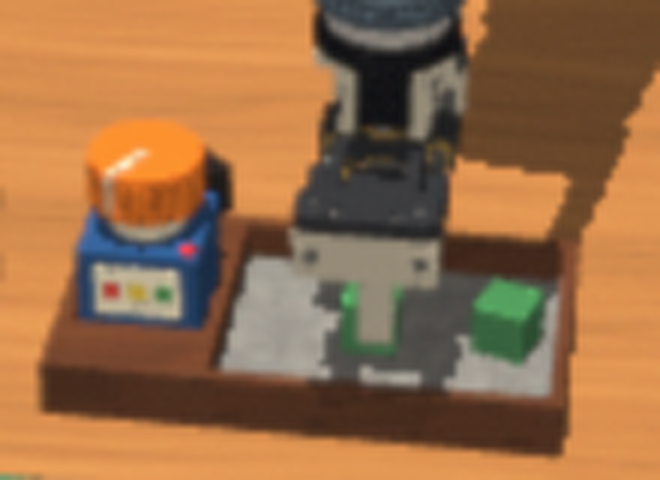

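```bash
python3 - <<'E'
from cell import robot
from h import *
c=robot.read_camera("scene")
for y in(-.0123,.0177):
  for z in(.01,.015,.04,.045):
    u,v=proj(c,[.5627,y,z]);print(y,z,round((u-205)*6),round((v-170)*6))
# twin check
for z in(.01,.04): u,v=proj(c,[.5556,.0521,z]);print(z,(u-205)*6,(v-170)*6)
E
```

```text
-0.0123 0.01 346 353
-0.0123 0.015 346 345
-0.0123 0.04 346 307
-0.0123 0.045 346 299
0.0177 0.01 402 357
0.0177 0.015 402 349
0.0177 0.04 403 311
0.0177 0.045 403 303
0.01 467.57468630763844 352.94906125292766
0.04 469.4879866471497 306.9013475620942
```

Emit:
{"fn": "apply_moves", "kwargs": {
  "turn": [
    [0,0,0],
    [0,0,0],
    [0,0,0],
    [0,0,0],
    [0,0,0],
    [0,0,0],
    [0,0,0]
  ],
  "translation": [
    [0,0,-0.001],
    [0,0,0],
    [0,0,0],
    [0,0,0],
    [0,0,0.02],
    [0,0,0.03],
    [0,0,0.035]
  ],
  "grip": [0.015,0.032,0.04,0.055,0.055,0.055,0.06]
}}

```text
time_s: 5.53
tool_pos: [0.5412, 0.0037, 0.1238]
orientation: [-179.0, 0.1, 88.9]
ft_force: [0.6, -0.2, 0.0]
width: 0.0572
```

Emit:
{"fn": "apply_moves", "kwargs": {
  "turn": [
    [0,0,0],
    [0,0,0],
    [0,0,0],
    [0,0,0]
  ],
  "translation": [
    [0,0,0.04],
    [0,-0.01,0.04],
    [0,-0.03,0.02],
    [0,0,0]
  ],
  "grip": [0.093,0.093,0.093,0.093]
}}

```text
time_s: 5.87
tool_pos: [0.5422, -0.0367, 0.2331]
orientation: [-179.3, 0.3, 89.1]
ft_force: [0.1, 0.0, -0.6]
width: 0.0821
```

```bash
python3 - <<'E'
from cell import robot
import pickle
from h import *
d={n:robot.read_camera(n) for n in("scene","side","wrist")};pickle.dump(d,open("c7.pkl","wb"))
s=robot.get_state();print(s["time_s"],s["tool_pos"],s["orientation"],s["width"],s["q"])
cv2.imwrite("pics/w7.png",d["wrist"]["image"])
crop(d["scene"],205,170,315,250,6,"pics/s7.png")
E
```

```text
6.0167 [ 0.53952591 -0.03258593  0.22791542] [-1.78852799e+02 -2.70020032e-02  8.90840724e+01] 0.09183280391167828 [-15.12040791  15.18137982  89.72697625  -0.2628917   76.2105424
 -14.13959601]
```

View pics/w7.png

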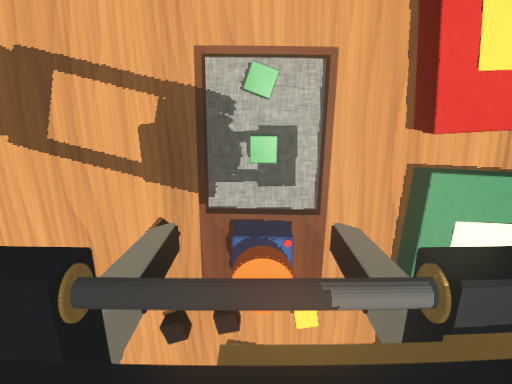

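View pics/s7.png

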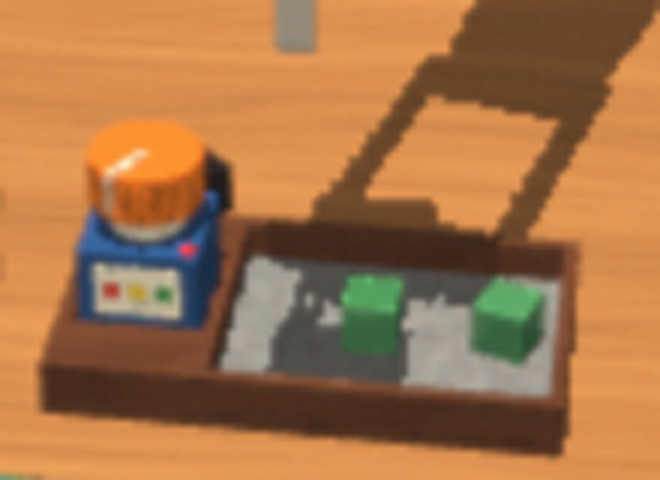

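Emit:
{"fn": "apply_moves", "kwargs": {
  "turn": [
    [0.005,0,-0.1],
    [0.005,0,-0.1],
    [0,0,-0.1],
    [0,0,-0.1],
    [0,0,-0.1],
    [0,0,0]
  ],
  "translation": [
    [0.003,-0.02,0],
    [0.003,-0.02,0],
    [0,-0.02,0],
    [0,-0.02,-0.005],
    [0,-0.006,-0.005],
    [0,0,0]
  ],
  "grip": [0.093,0.093,0.093,0.093,0.093,0.093],
  "newtons": 50
}}

```text
time_s: 6.52
tool_pos: [0.54, -0.1136, 0.2047]
orientation: [-177.5, -0.8, 59.5]
ft_force: [-0.4, -0.3, -0.6]
width: 0.0928
```

```bash
cat > look.py <<'E'
from cell import robot
import pickle,sys
from h import *
np.set_printoptions(precision=4,suppress=True)
t=sys.argv[1]
d={n:robot.read_camera(n) for n in("scene","side","wrist")};pickle.dump(d,open(f"c{t}.pkl","wb"))
s=robot.get_state();print(s["time_s"],s["tool_pos"],s["orientation"],s["width"],s["q"],s["ft_force"],s["ft_torque"])
cv2.imwrite(f"pics/w{t}.png",d["wrist"]["image"])
a=cv2.resize(d["scene"]["image"][170:250,195:275],(400,400),interpolation=2);b=cv2.resize(d["side"]["image"][140:260,215:335],(400,400),interpolation=2)
cv2.imwrite(f"pics/sd{t}.png",np.hstack([a,b]))
E
python3 look.py 8
```

```text
6.6667 [ 0.5407 -0.1124  0.2066] [-177.6318   -0.8113   59.9619] 0.09335589114144818 [-23.9845  17.8375  89.1932   1.0918  75.2418   5.7378] [ 0.0454 -0.2865  1.0075] [-0.0399  0.0337  0.018 ]
```

View pics/w8.png

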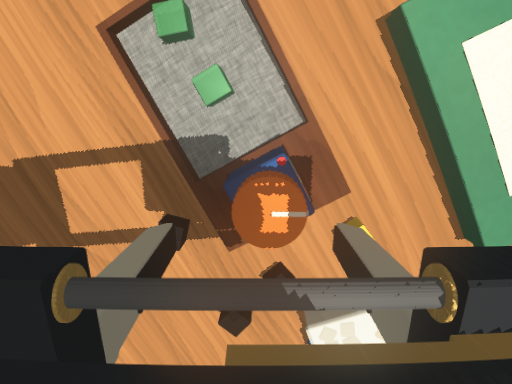

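```bash
cat > lev.py <<'E'
from scipy.spatial.transform import Rotation as R
import numpy as np
from cell import robot
def lev(yaw=None):
    s=robot.get_state();o=s["orientation"]
    A=R.from_euler('xyz',o,degrees=True);y=o[2] if yaw is None else yaw
    B=R.from_euler('xyz',[180,0,y],degrees=True)
    return (B*A.inv()).as_rotvec()
if __name__=="__main__": print(np.round(lev(),4), robot.get_state()["tool_pos"])
E
python3 lev.py
python3 - <<'E'
import pickle;from h import *
np.set_printoptions(precision=4,suppress=True)
d=pickle.load(open("c8.pkl","rb"));W=d["wrist"]
crop(W,210,130,350,260,5,"pics/w8c.png")
E
```

```text
[-0.0329 -0.0287 -0.0003] [ 0.5407458  -0.11241508  0.20658134]
```

View pics/w8c.png

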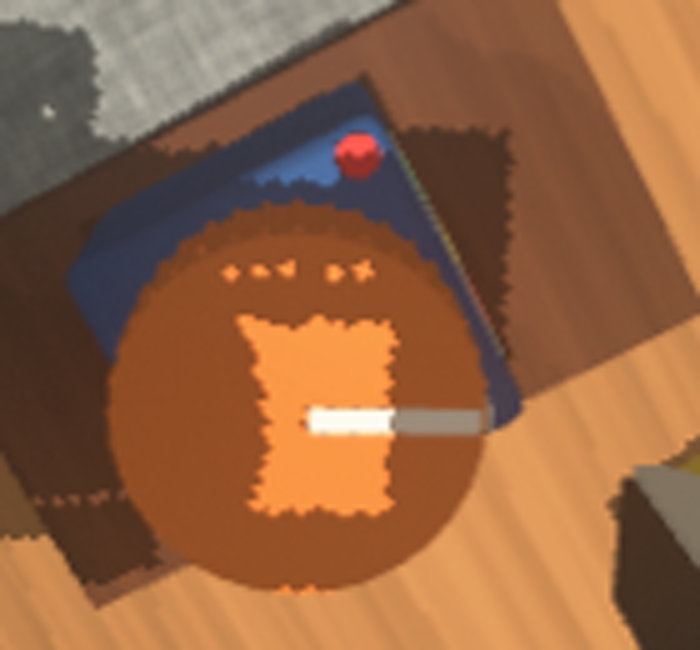

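```bash
python3 - <<'E'
import pickle;from h import *
np.set_printoptions(precision=4,suppress=True)
W=pickle.load(open("c8.pkl","rb"))["wrist"]
f=lambda x,y,z:onz(W,210+x/5,130+y/5,z)
c=f(298,416,.118);print("cap",c,[f(*p,.118) for p in((108,416),(487,416),(298,237),(298,593))])
a=f(308,421,.118);b=f(485,421,.118);g=f(358,155,.076)
print("line",a,b,np.degrees(np.arctan2(*(b-a)[1::-1])),"dot",g,np.degrees(np.arctan2(*(g-c)[1::-1])))
d=pickle.load(open("c8.pkl","rb"))
E
```

```text
cap [ 0.545 -0.12   0.118] [array([ 0.5188, -0.1053,  0.118 ]), array([ 0.5709, -0.1346,  0.118 ]), array([ 0.5592, -0.095 ,  0.118 ]), array([ 0.5302, -0.1464,  0.118 ])]
line [ 0.546  -0.1215  0.118 ] [ 0.5702 -0.1351  0.118 ] -29.368007013007336 dot [ 0.5719 -0.0947  0.076 ] 43.315519559747266
```

View pics/sd8.png

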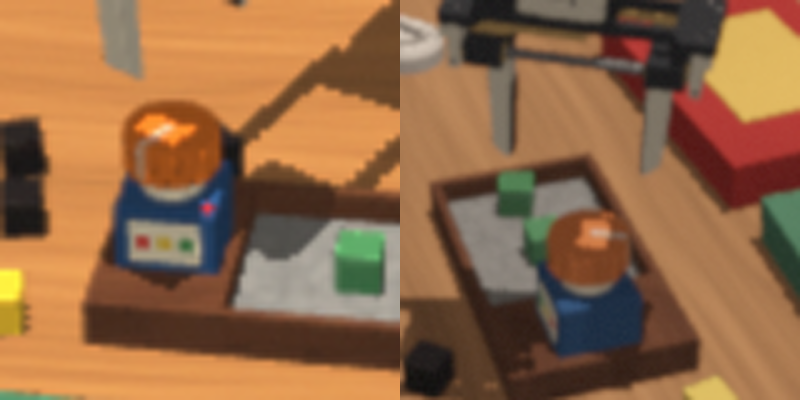

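Emit:
{"fn": "apply_moves", "kwargs": {
  "turn": [
    [-0.033,-0.029,0],
    [0,0,0],
    [0,0,0]
  ],
  "translation": [
    [0.004,-0.0076,-0.02],
    [0,0,-0.02],
    [0,0,0]
  ],
  "grip": [0.093,0.093,0.093]
}}

```text
time_s: 6.92
tool_pos: [0.546, -0.1172, 0.1665]
orientation: [179.8, -0.0, 60.6]
ft_force: [-1.1, 1.5, -0.5]
width: 0.0929
```

```bash
python3 -c "
from cell import robot
robot.read_camera('side');robot.read_camera('side')"; python3 lev.py
```

```text
[0.0031 0.0076 0.    ] [ 0.54751167 -0.1179588   0.16947085]
```

Emit:
{"fn": "apply_moves", "kwargs": {
  "turn": [
    [0,0.005,0],
    [0,0,0],
    [0,0,0],
    [0,0,0],
    [0,0,0],
    [0,0,0]
  ],
  "translation": [
    [-0.0015,-0.002,-0.012],
    [0,0,-0.012],
    [0,0,-0.012],
    [0,0,-0.01],
    [0,0,0],
    [0,0,0]
  ],
  "grip": [0.093,0.093,0.093,0.093,0.093,0.093]
}}

```text
time_s: 7.52
tool_pos: [0.5494, -0.1198, 0.126]
orientation: [179.3, 0.0, 60.9]
ft_force: [0.5, 0.3, -0.4]
width: 0.0929
```

```bash
python3 look.py 9; python3 lev.py
```

```text
7.6667 [ 0.5496 -0.1199  0.1265] [179.2415   0.0325  60.9311] 0.09289831423879052 [-23.6014  21.6525  95.8416  -0.1187  61.754    5.5228] [ 0.1087  0.9903 -1.6449] [-0.0215  0.0884 -0.0462]
[ 0.0069  0.0113 -0.    ] [ 0.54963915 -0.11991418  0.12654445]
```

View pics/sd9.png

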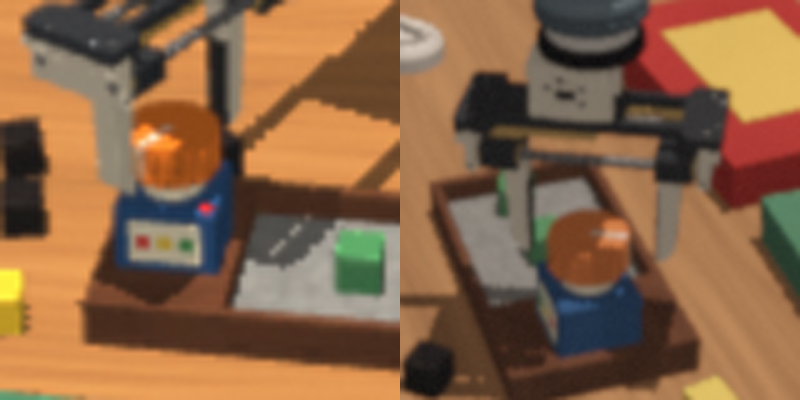

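View pics/w9.png

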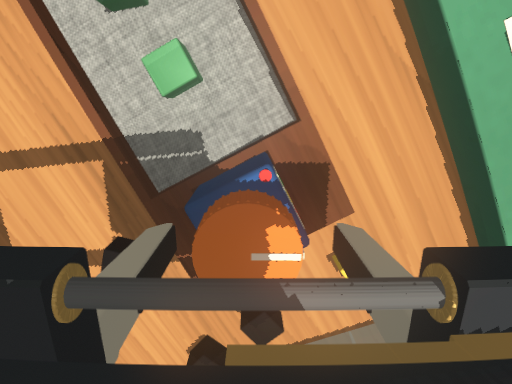

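Emit:
{"fn": "apply_moves", "kwargs": {
  "turn": [
    [0.007,0.011,0],
    [0,0,0],
    [0,0,0],
    [0,0,0]
  ],
  "translation": [
    [-0.0045,0,-0.009],
    [0,0,-0.004],
    [0,0,0],
    [0,0,0]
  ],
  "grip": [0.093,0.09,0.08,0.07]
}}

```text
time_s: 8.0
tool_pos: [0.5455, -0.1204, 0.1138]
orientation: [179.9, -0.0, 60.9]
ft_force: [-0.2, -0.3, -0.0]
width: 0.081
```

```bash
python3 lev.py
```

```text
[0.0004 0.0018 0.    ] [ 0.5455066  -0.12041241  0.11384905]
```

Well placed. Closing at 55 N.

Emit:
{"fn": "apply_moves", "kwargs": {
  "turn": [
    [0,0,0],
    [0,0,0],
    [0,0,0],
    [0,0,0],
    [0,0,0],
    [0,0,0]
  ],
  "translation": [
    [0,0,0],
    [0,0,0],
    [0,0,0],
    [0,0,0],
    [0,0,0],
    [0,0,0]
  ],
  "grip": [0.06,0.05,0.05,0.05,0.05,0.05],
  "newtons": 55
}}

```text
time_s: 8.5
tool_pos: [0.5451, -0.1203, 0.1138]
orientation: [179.9, -0.0, 60.9]
ft_force: [-0.5, 0.1, -0.5]
width: 0.0585
```

```bash
python3 look.py 10; python3 lev.py
```

```text
8.65 [ 0.5451 -0.1203  0.1138] [179.9519  -0.0237  60.9261] 0.05808652003754096 [-23.9057  22.4493  96.6834   0.0221  60.8173   5.1575] [-0.6203  0.2373 -0.9386] [-0.0712 -0.0366 -0.0845]
[0.     0.0009 0.    ] [ 0.54509569 -0.12029496  0.11381836]
```

View pics/sd10.png

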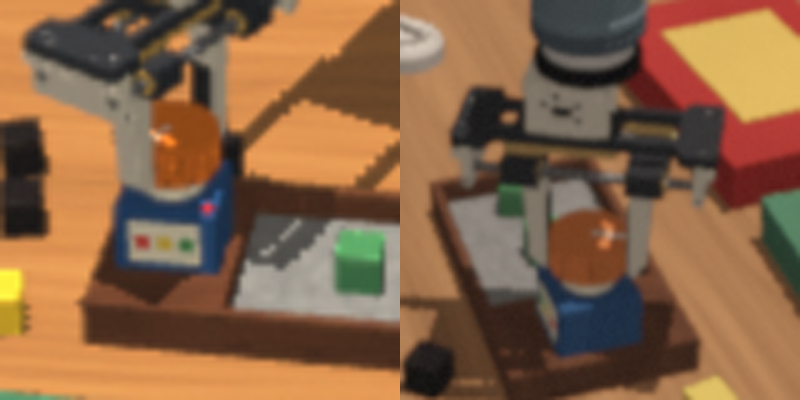

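View pics/w10.png

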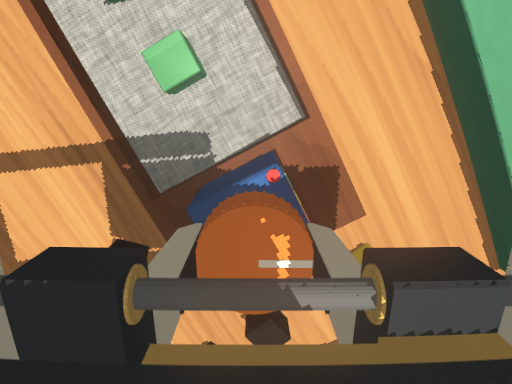

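Emit:
{"fn": "apply_moves", "kwargs": {
  "turn": [
    [0,0,0.05],
    [0,0,0.06],
    [0,0,0.06],
    [0,0,0.06],
    [0,0,0.06],
    [0,0,0]
  ],
  "translation": [
    [0,0,0],
    [0,0,0],
    [0,0,0],
    [0,0,0],
    [0,0,0],
    [0,0,0]
  ],
  "grip": [0.05,0.05,0.05,0.05,0.05,0.05]
}}

```text
time_s: 9.15
tool_pos: [0.5456, -0.1205, 0.1138]
orientation: [179.9, -0.1, 78.2]
ft_force: [-1.2, 0.2, -1.2]
width: 0.0586
```

```bash
python3 look.py 11; python3 lev.py
```

```text
9.3 [ 0.5456 -0.1204  0.1138] [179.884   -0.0516  77.9953] 0.05840191695754739 [-23.9331  22.4639  96.6626   0.0853  60.7707 -11.9699] [-0.2763  0.8104 -1.37  ] [ 0.1026 -0.0211  0.047 ]
[-0.0005  0.0022  0.    ] [ 0.54560061 -0.12044546  0.11380455]
```

View pics/w11.png

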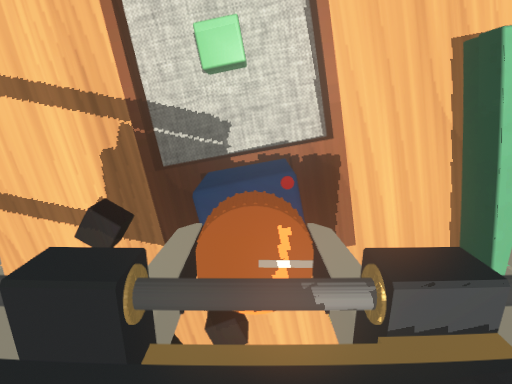

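Emit:
{"fn": "apply_moves", "kwargs": {
  "turn": [
    [0,0,0.06],
    [0,0,0.06],
    [0,0,0.06],
    [0,0,0.06],
    [0,0,0.06],
    [0,0,0.06],
    [0,0,0.06],
    [0,0,0]
  ],
  "translation": [
    [0,0,0],
    [0,0,0],
    [0,0,0],
    [0,0,0],
    [0,0,0],
    [0,0,0],
    [0,0,0],
    [0,0,0]
  ],
  "grip": [0.05,0.05,0.05,0.05,0.05,0.05,0.05,0.05]
}}

```text
time_s: 9.97
tool_pos: [0.5458, -0.1203, 0.1138]
orientation: [179.8, -0.1, 102.3]
ft_force: [0.5, 0.4, -0.0]
width: 0.0584
```

```bash
python3 look.py 12; python3 lev.py
```

```text
10.1167 [ 0.5459 -0.1203  0.1138] [179.8464  -0.0847 102.1534] 0.05811267166609077 [-23.9626  22.4874  96.6194   0.1821  60.8192 -36.2046] [-0.5374 -0.35    0.2052] [ 0.1037 -0.0894 -0.0039]
[-0.002   0.0023  0.    ] [ 0.54585316 -0.12031432  0.11383923]
```

View pics/w12.png

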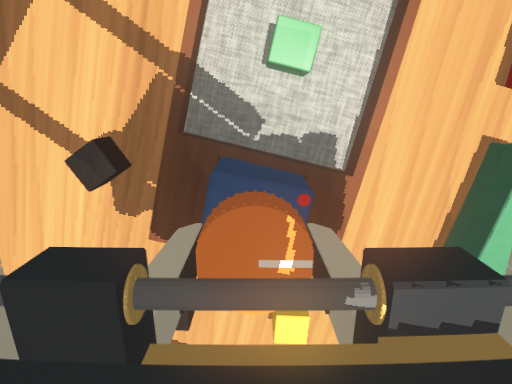

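Emit:
{"fn": "apply_moves", "kwargs": {
  "turn": [
    [0,0,0.06],
    [0,0,0.06],
    [0,0,0.06],
    [0,0,0.06],
    [0,0,0.06],
    [0,0,0.06],
    [0,0,0.06],
    [0,0,0.05]
  ],
  "translation": [
    [0,0,0],
    [0,0,0],
    [0,0,0],
    [0,0,0],
    [0,0,0],
    [0,0,0],
    [0,0,0],
    [0,0,0]
  ],
  "grip": [0.05,0.05,0.05,0.05,0.05,0.05,0.05,0.05]
}}

```text
time_s: 10.78
tool_pos: [0.546, -0.1204, 0.116]
orientation: [179.8, -0.0, 129.2]
ft_force: [-2.1, 1.1, 3.8]
width: 0.0582
```

```bash
python3 look.py 13; python3 lev.py
```

```text
10.9333 [ 0.546  -0.1205  0.116 ] [179.8357  -0.0265 129.0201] 0.058254525743706626 [-23.9725  22.3708  96.4489   0.1809  61.1294 -63.0798] [-2.8073  0.7963  5.0213] [0.1206 0.3725 0.0699]
[-0.0022  0.0019  0.    ] [ 0.54597233 -0.12047383  0.11597446]
```

View pics/w13.png

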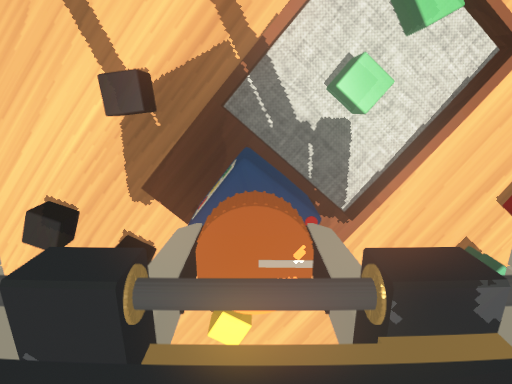

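View pics/sd13.png

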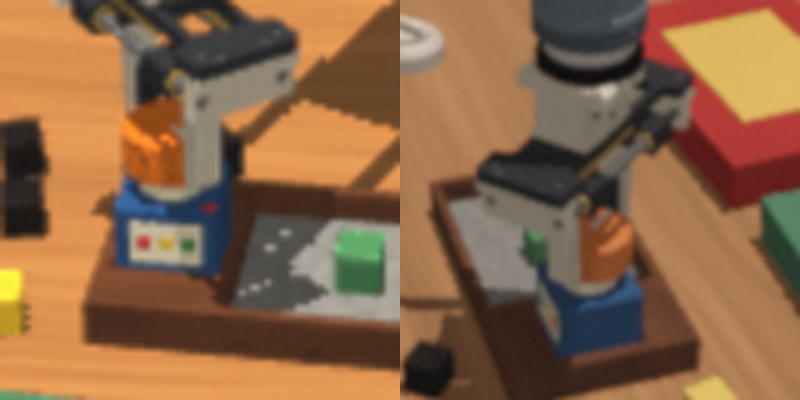

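Emit:
{"fn": "apply_moves", "kwargs": {
  "turn": [
    [0,0,0.05],
    [0,0,0],
    [0,0,0],
    [0,0,0],
    [0,0,0]
  ],
  "translation": [
    [0,0,0],
    [0,0,0],
    [0,0,0.004],
    [0,0,0.004],
    [0,0,0]
  ],
  "grip": [0.05,0.05,0.05,0.05,0.05]
}}

```text
time_s: 11.35
tool_pos: [0.546, -0.1207, 0.125]
orientation: [179.8, 0.0, 131.2]
ft_force: [-0.3, 0.3, -0.7]
width: 0.0581
```

```bash
python3 look.py 14; python3 lev.py
```

```text
11.5 [ 0.5455 -0.1205  0.1243] [179.874   -0.0511 131.2761] 0.058507955345950304 [-23.98    21.8136  95.9512   0.1535  62.229  -65.3275] [-0.4354  0.2556  0.5989] [ 0.0212 -0.004  -0.0189]
[-0.0021  0.0011  0.    ] [ 0.54554558 -0.12051038  0.12430824]
```

View pics/sd14.png

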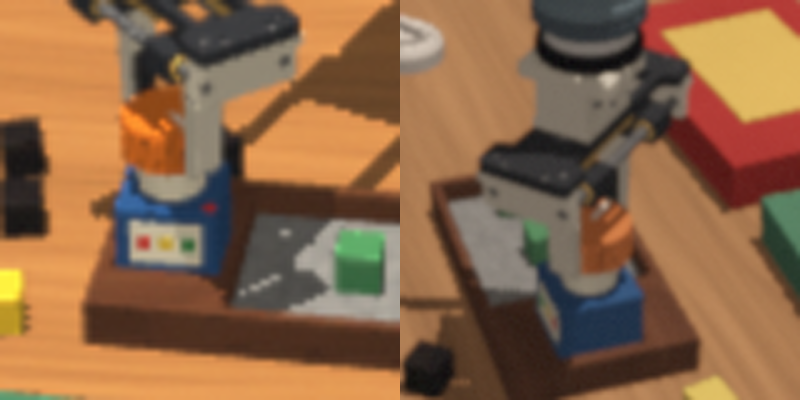

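The cap is rising off the neck and the jar is staying in its well. The vertical force is back near zero.

Emit:
{"fn": "apply_moves", "kwargs": {
  "turn": [
    [0,0,0],
    [0,0,0],
    [0,0,0],
    [0,0,0],
    [0,0,0],
    [0,0,0],
    [0,0,0],
    [0,0,0]
  ],
  "translation": [
    [0,0,0.008],
    [0,0,0.008],
    [0,0,0.008],
    [0,0,0.008],
    [0,0,0.005],
    [0,0,0],
    [0,0,0],
    [0,0,0]
  ],
  "grip": [0.05,0.05,0.05,0.05,0.05,0.05,0.05,0.05]
}}

```text
time_s: 12.17
tool_pos: [0.546, -0.1207, 0.1664]
orientation: [179.8, 0.1, 131.2]
ft_force: [0.6, 0.1, -0.7]
width: 0.0578
```

```bash
python3 look.py 15; python3 lev.py
```

```text
12.3167 [ 0.5457 -0.1205  0.1658] [179.8481  -0.0056 131.2068] 0.0584258892543351 [-23.9764  19.3044  93.164    0.1518  67.4729 -65.2413] [-0.4755 -0.7092 -0.312 ] [-0.032  -0.0537  0.0156]
[-0.0018  0.0019  0.    ] [ 0.54569436 -0.12051084  0.16579933]
```

View pics/sd15.png

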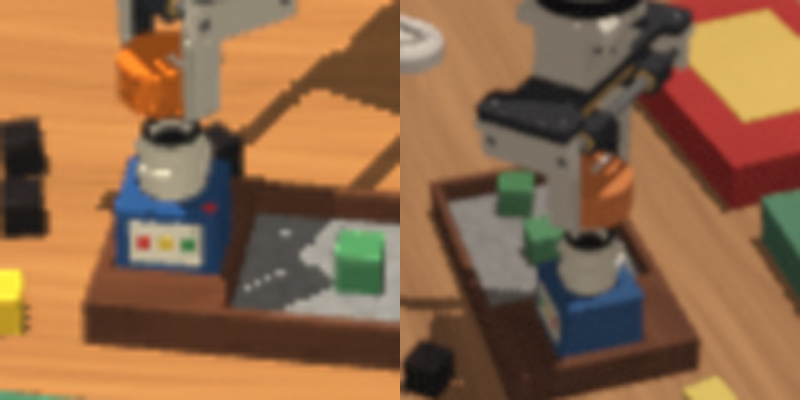

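View pics/w15.png

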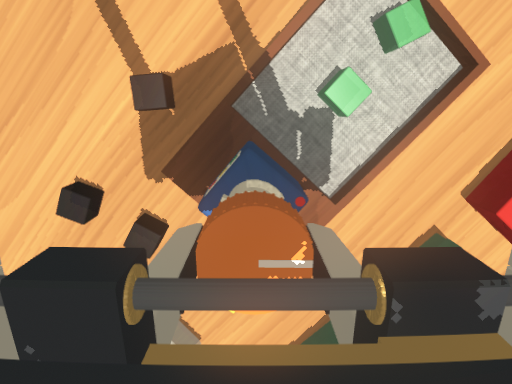

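The scene and side views show the cap held level and clear of the neck, with the jar seated. The wrist view shows the white line at (285,264), still along the jaw axis and so within a few degrees of the dot's direction. Both green cubes lie in the tray at (346,92) and (404,24).

```bash
python3 -c "
from cell import robot
print(robot.sign_off());s=robot.get_state();print(s['time_s'],s['tool_pos'],s['width'])"
```

```text
the job is handed in; nothing more can be done
None
the job is handed in; nothing more can be done
```

The job is handed in at about 12.3 s, with the cap held above the jar. The sign-off gives no verdict, so what follows rests on my own last checks.

- **Cube:** I took the green cube off the cap and set it on the dice-tray floor at about (0.548, 0.003). The last wrist picture shows it there next to its twin, and the twin looks unmoved.
- **Cap:** I gripped it at 55 N and turned it about 70° anticlockwise. The threads let go at about 129° tool yaw, where the tool rose 2 mm and the upward force went to about 5 N. I turned a further 2° and lifted straight up.
- **Final pose:** The cap's underside is about 32 mm above the jar's rim, level within 0.2°, and about centred on the jar. The white line points at about 41° and the dot's direction is about 43°. Finger width held at 58 mm, and the line stayed in line with the jaws throughout, so there was no visible slip.
- **Jar and surroundings:** The jar stands upright in its well. I did not check the timer or organiser separately at the end, but the arm never went near either.

None of the checks failed. The arm settled slowly after small moves, with swings of a few millimetres and up to 2.4° of tilt, so I corrected the pose before gripping the cap.

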